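# Calipers back from class: run every slide shut, pull out the one that sticks

## Robot

A 6-joint arm with a two-finger parallel gripper is mounted at the origin on the work surface. World frame = base frame: x ahead of the robot, y to its left, z up, the work surface at z = 0. Lengths are in mm, angles in rad, forces in N, time in s.
With the tool pointing down it reaches from about 350 to 775 mm from the base axis. Payload 7.3 kg.
Tool frame: the origin (TCP) lies midway between the tips of the shut fingers; the grasp point (between the pads) lies 19 mm behind it (grip_depth is the distance from the TCP to the grasp point, in mm); z points along the fingers, y is the direction in which the jaws open and shut (so a half turn about z gives the same grasp; the last joint's range is limited). The gripper opens to 92 mm and grips with 3 to 60 N. Pads are 19 mm wide; open, the fingers measure 130 mm over their backs; the gripper's body (75 mm by 190 mm) begins 47 mm behind the grasp point.
Start: joints at [1.18, 0.342, 1.524, -0, 1.275, -0.146], TCP at [127.225, 509.374, 194.141] pointing down, gripper open.
Joint ranges: [-2.53, 2.53], [-0.77, 2.02], [0.04, 2.7], [-1, 4.14], [0.28, 2.66], [-3.11, 3.11]. Speed limits (rad/s): [2.57, 2.57, 3.14, 3.14, 3.14, 3.14].

## Interface

Orientations are given as [roll, pitch, yaw] about the fixed x, y, z axes, in that order (R = Rz(yaw) Ry(pitch) Rx(roll)).
In Python, from plant import get_obs, capture, close_job, spot_in, silhouettes, mark_of, grip_depth gives the robot as it stands.
- The arm moves only by the tool servo_tool, never from a script. Its arguments are lists of equal length, an entry for each row: "slide": the shift along the tool's x, y, z normalised to -1 to 1, where 1 is 20 cm, a list of three; "rot": the turn, a rotation vector about the tool's x, y, z normalised to -1 to 1, where 1 is pi rad, a list of three; "claw": the finger opening in mm, from 0 to 91.8. A call has 1 to 5 rows; each row is the pose to reach, as a shift and turn from the pose commanded when the call began, along the tool's axes at that moment, turning the shorter way round; what a row does not reach only later rows make up. A row lasts 1/8 s, in which the tool goes at most 62.5 mm and 10.7 degrees, less where a joint would pass 70% of its speed; a pose out of reach is approached as far as the arm can. A call with a number of a shift or a turn outside -1 to 1 is refused whole. A call with a gripper value outside its range is refused whole. The fingers move at their own pace and stop on an object; the grip force is fixed at half the most. Time passes only in rows, so rows that repeat a pose let the fingers close. It gives the time, the measured TCP pose, the force and the opening at its end, in the units of the state.
- get_obs(): the state, without advancing time (a new reading comes with each control period).
- capture(name): name is "scene" or "top" or "wrist"; returns a dict with "frame" (400x640x3 uint8, red, green, blue), "depth" (400x640 float32, mm along the optical axis (not along the pixel's ray), 0 where there is no reading), "vertical_fov" (degrees; the focal length in pixels is half the picture's height over the tangent of half this angle, whatever the lens; pixels are square), "cx", "cy" (the principal point, pixels), "position" and "rotation" of the camera in the world. Camera axes: x right, y down, z forward; pixel columns grow to the right and rows downward; lengths in mm; the calibration is good to about 2 mm. The wrist camera is an equidistant fisheye: a pixel r from the principal point sees the ray r / f radians off the axis. A picture is of the moment at which its call begins.
- close_job(): hands the job in, once; it reports no verdict.
Trained networks look in the newest picture that a camera, given by its name, has taken for a name from the list of things; names that differ only in an ending like _2 or _b are one class to them, and where a whole thing is asked for, a point or a joint stands for the part that bears it (a point fixed in the world has none). Each returns a list of dicts, best first, with "confidence" (0 to 1); they miss things now and then, are a little off and sometimes report something else, mostly with a low value. They report only what shows in the picture. A call takes as long as a camera call.
- spot_in(query, camera): "box" ([left, top, right, bottom] in pixels, round what is visible of it).
- silhouettes(query, camera): "pixels" (400x640 bool, what is visible of it) and "box" ([left, top, right, bottom] in pixels, round what is visible of it).
- mark_of(query, camera): "xy" ([column, row] in pixels: a listed point, or the origin of a listed thing).
The state is a dict: "time": time; "joint_positions": joint angles; "dq": joint speeds; "tau": joint torques, N m; "tool_pos": TCP position; "tcp_rot": TCP orientation; "contact_force": force on the tool from outside, world axes, zero at the start; "moment": the same for the moment, N m; "grip_width": finger opening in mm.
Only numpy, scipy, OpenCV 4.12 (cv2) and the standard library are available. Lean on these libraries where they do the work, as an engineer would, in place of code of your own. Each camera call takes 0.05 s, during which the arm holds its last target. There are 200 camera calls.

## Task

The calipers came back from class with their jaws open. Run each slide shut in turn to see that it goes all the way; leave the good ones fully shut in their foam recesses, and take any whose slide sticks part-way and lay it, gently and flat, inside the empty metal tray for repair. Leave everything else on the bench alone.

Things in the scene. Friction and masses are not known exactly. Their poses are not given: they have to be found in the camera images.
- foam_tray: Blue tool tray of dark foam, 283 x 358 mm, foam top 16.5 mm (rim 19) over the table; fixed. Origin: centre of underside. Three recesses along x at y = -112, 0, 112 mm, x -118 to 118 mm, floor 6 mm over the table. From x = -102 to 65 they are 102 mm wide: fingers fit in beside the slide; from 65 on a 21 mm slot for the tail. The foam wall at the -x end, 2 mm behind the fixed jaws, takes the push.
- repair_tray: Plain empty bare-metal tray, 300 x 150 mm outside, walls 3 mm thick and 30 mm high; fixed to the bench. Origin: centre of its underside; x along its length. This is where calipers for repair are laid.
- repair_tray_in (a point): Centre of the repair tray's inner floor (294 x 144 mm inside, walls rise 27 mm above it); axes as the tray's.
- spray_bottle: White spray bottle with a trigger head, 68 mm across, 196 mm high, standing; bystander. Origin: centre of its underside.
- tube_cutter: Small metal tube cutter with a black knob, about 135 mm long, lying; bystander. Origin on the table under its body.
- caliper_a: Digital caliper, 180 g, face up in a recess (which one varies); all three look alike. Origin: on the beam's centre line at the fixed jaw's face, 3 mm under the beam, level with the slide's underside. x runs along the beam from jaws to tail, z up. Steel beam 16 mm wide, 4 thick, x -16 to 215 mm. Jaws reach y = -49 and 24 mm. Balance point near x = 75 mm. In the recess the origin is 7.5 mm over the table.
- slide_a (a joint): Opening of caliper a's jaws (m): 0 shut, grows as the slide moves to the tail (caliper +x), at most 0.12. Starts at 0.045 to 0.075. A free slide runs to 0 with about 2 N and stays where it is left; a sticking one stops dead more than 15 mm open, however hard it is pushed. Which kind this is must be found by pushing.
- housing_a (a point): Centre of the top face of caliper a's sliding housing (grey and black, with a display): 62 mm along the beam, 40 mm wide with flat parallel sides to pinch, 17 mm thick; top 24.5 mm over the table in the recess, 8 mm proud of the foam. It lies 33 mm + opening from the caliper's origin along x. The moving jaws stick out at both sides of the front 16 mm only (y -49, 24). Axes as the caliper's.
- beam_end_a (a point): End of caliper a's beam (the tail), on its centre line, 215 mm from the caliper's origin along x.
- caliper_b: Digital caliper, 180 g, face up in a recess (which one varies); all three look alike. Origin: on the beam's centre line at the fixed jaw's face, 3 mm under the beam, level with the slide's underside. x runs along the beam from jaws to tail, z up. Steel beam 16 mm wide, 4 thick, x -16 to 215 mm. Jaws reach y = -49 and 24 mm. Balance point near x = 75 mm. In the recess the origin is 7.5 mm over the table.
- slide_b (a joint): Opening of caliper b's jaws (m): 0 shut, grows as the slide moves to the tail (caliper +x), at most 0.12. Starts at 0.045 to 0.075. A free slide runs to 0 with about 2 N and stays where it is left; a sticking one stops dead more than 15 mm open, however hard it is pushed. Which kind this is must be found by pushing.
- housing_b (a point): Centre of the top face of caliper b's sliding housing (grey and black, with a display): 62 mm along the beam, 40 mm wide with flat parallel sides to pinch, 17 mm thick; top 24.5 mm over the table in the recess, 8 mm proud of the foam. It lies 33 mm + opening from the caliper's origin along x. The moving jaws stick out at both sides of the front 16 mm only (y -49, 24). Axes as the caliper's.
- beam_end_b (a point): End of caliper b's beam (the tail), on its centre line, 215 mm from the caliper's origin along x.
- caliper_c: Digital caliper, 180 g, face up in a recess (which one varies); all three look alike. Origin: on the beam's centre line at the fixed jaw's face, 3 mm under the beam, level with the slide's underside. x runs along the beam from jaws to tail, z up. Steel beam 16 mm wide, 4 thick, x -16 to 215 mm. Jaws reach y = -49 and 24 mm. Balance point near x = 75 mm. In the recess the origin is 7.5 mm over the table.
- slide_c (a joint): Opening of caliper c's jaws (m): 0 shut, grows as the slide moves to the tail (caliper +x), at most 0.12. Starts at 0.045 to 0.075. A free slide runs to 0 with about 2 N and stays where it is left; a sticking one stops dead more than 15 mm open, however hard it is pushed. Which kind this is must be found by pushing.
- housing_c (a point): Centre of the top face of caliper c's sliding housing (grey and black, with a display): 62 mm along the beam, 40 mm wide with flat parallel sides to pinch, 17 mm thick; top 24.5 mm over the table in the recess, 8 mm proud of the foam. It lies 33 mm + opening from the caliper's origin along x. The moving jaws stick out at both sides of the front 16 mm only (y -49, 24). Axes as the caliper's.
- beam_end_c (a point): End of caliper c's beam (the tail), on its centre line, 215 mm from the caliper's origin along x.

How it is judged:
By the outcome, as a careful person would: the job done as asked, in the order asked, and still so for the second after the job is handed in, with the robot touching nothing.
It also fails if it takes over 54 s, if anything falls off the work surface, if the arm or the gripper's body presses on something with over 40 N, if the wrist force passes 120 N, or if a joint passes its speed limit or range.

## Working session

There is one attempt and no reset: what is moved stays moved. The work goes in short steps, Python scripts to look and compute and a tool call to move; the robot and the scene stay as the last step left them, time stands still between calls to the robot, and variables do not carry over. Pictures are saved under pics/ and viewed, about 8 in all and at most 12, crops included, and the job is handed in when it is done.

Besides the shell and the picture viewer there is one more tool, called after ">>>" as name(argument=value, ...) on one line, values as JSON. servo_tool: Moves the arm, as the interface text tells. Scaled input: -1 to 1 covers 20 cm each way for a shift and pi rad each way for a turn. Its arguments: {"type":"object","properties":{"slide":{"type":"array","items":{"type":"array","items":{"type":"number"}}},"rot":{"type":"array","items":{"type":"array","items":{"type":"number"}}},"claw":{"type":"array","items":{"type":"number"}}},"required":["slide","rot","claw"]}

```bash
mkdir -p pics
cat > h.py <<'E'
import numpy as np,cv2
from plant import *
def px2w(c,u,v,d=None,z=None):
    f=200/np.tan(np.radians(c["vertical_fov"])/2)
    R=np.array(c["rotation"]);p=np.array(c["position"])
    r=R@np.array([(u-c["cx"])/f,(v-c["cy"])/f,1.])
    if z is not None: return p+r*(z-p[2])/r[2]
    if d is None: d=c["depth"][int(round(v)),int(round(u))]
    return p+r*d
def save(c,n): cv2.imwrite("pics/"+n,c["frame"][:,:,::-1])
E
python3 - <<'E'
from h import *
np.set_printoptions(precision=1,suppress=True)
c=capture("top");save(c,"top1.png")
print(c["position"],c["rotation"],c["vertical_fov"])
for q,z in [("housing_a",24.5),("caliper_a",7.5),("beam_end_a",12),("foam_tray",0),("repair_tray_in",3),("spray_bottle",0),("tube_cutter",0)]:
    for m in mark_of(q,"top"):
        print(q,round(m["confidence"],2),np.array(m["xy"]),px2w(c,*m["xy"],z=z),px2w(c,*m["xy"]))
print(get_obs())
E
```

```text
[ 463.8  -19.1 1244.6] [-3.   0.  -1.6] 49.330675586002194Traceback (most recent call last):
  File "<stdin>", line 7, in <module>
  File "h.py", line 7, in px2w
    if z is not None: return p+r*(z-p[2])/r[2]
                                          ~^^^
IndexError: invalid index to scalar variable.
```

View pics/top1.png

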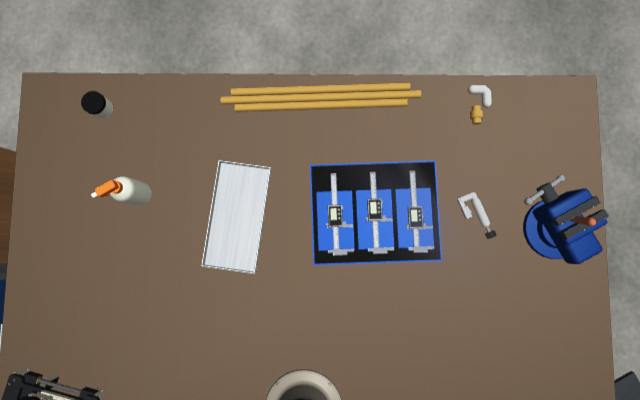

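The top view shows the foam tray at about (375,213) with the jaws toward the robot, and the empty metal tray at (237,216). The camera rotation is given as roll, pitch, yaw, so I'll convert it.

```bash
sed -i 's/R=np.array(c\["rotation"\])/R=Rotation.from_euler("xyz",c["rotation"]).as_matrix()/; 1i from scipy.spatial.transform import Rotation' h.py
python3 - <<'E'
from h import *
np.set_printoptions(precision=1,suppress=True)
c=capture("top")
for q,z in [("housing_a",24.5),("caliper_a",7.5),("beam_end_a",12),("foam_tray",0),("repair_tray_in",3),("spray_bottle",0),("tube_cutter",0)]:
    for m in mark_of(q,"top"):
        print(q,round(m["confidence"],2),np.array(m["xy"]),px2w(c,*m["xy"],z=z),px2w(c,*m["xy"]))
f=c["frame"].astype(int)
for q in ["foam_tray","repair_tray"]:
    for s in silhouettes(q,"top")[:1]:
        pts=cv2.findNonZero(s["pixels"].astype(np.uint8))
        h=19 if q[0]=="f" else 30
        w=np.array([px2w(c,*p[0],z=h)[:2] for p in pts],np.float32)
        print(q,s["confidence"],cv2.minAreaRect(w))
print(get_obs())
E
```

```text
housing_a 0.72 [374.2 209.8] [ 545.4 -192.6   24.5] [ 545.  -191.7   30.4]
housing_a 0.68 [415.9 213.6] [ 535.8 -308.9   24.5] [ 535.7 -308.7   25.3]
housing_a 0.65 [334.4 214.6] [531.  -81.2  24.5] [530.6 -80.9  30.9]
housing_a 0.52 [411.8 171.5] [ 654.7 -299.3   24.5] [ 655.9 -301.1   16.5]
caliper_a 0.87 [376.6 248.1] [ 438.6 -201.1    7.5] [ 438.7 -200.4   11.9]
caliper_a 0.75 [417.4 247.8] [ 440.6 -315.7    7.5] [ 440.7 -314.2   13.4]
caliper_a 0.66 [416.8 214.2] [ 535.1 -315.5    7.5] [ 534.2 -311.6   23.9]
caliper_a 0.56 [338.4 247.7] [438.7 -93.6   7.5] [438.8 -93.4  11.6]
beam_end_a 0.85 [333.7 170.7] [657.2 -79.4  12. ] [656.2 -79.1  18.2]
beam_end_a 0.77 [409.9 171. ] [ 658.  -296.8   12. ] [ 657.8 -296.4   13.6]
beam_end_a 0.61 [373.1 169.4] [ 661.8 -191.9   12. ] [ 661.8 -191.9   12.4]
beam_end_a 0.46 [240.7 215.8] [525.9 183.6  12. ] [526.3 185.    3.8]
foam_tray 0.73 [375.4 211.2] [ 543.1 -199.5    0. ] [ 541.7 -196.2   22.3]
repair_tray_in 0.77 [238.  215.2] [528.  192.9   3. ] [528.1 193.3   0.3]
spray_bottle 0.95 [139.  189.7] [599.2 481.6   0. ] [589.  443.7  94.3]
tube_cutter 0.72 [479.2 213.6] [ 538.8 -494.6    0. ] [ 537.4 -485.7   23.2]
foam_tray 0.59 ((542.3079223632812, -194.3279571533203), (286.0133972167969, 358.98577880859375), 2.5082383155822754)
repair_tray 0.82 ((525.3658447265625, 192.31353759765625), (153.66555786132812, 300.01324462890625), 82.60506439208984)
{'time': 0.6, 'joint_positions': array([ 1.2,  0.3,  1.5,  0. ,  1.3, -0.1]), 'dq': array([ 0., -0., -0., -0.,  0.,  0.]), 'tau': array([ -0. , -43.1, -24.4,   0.1,   0. ,  -0. ]), 'tool_pos': array([127.2, 509.4, 194.1]), 'tcp_rot': array([ 3.1, -0. ,  2.9]), 'contact_force': array([ 0.2, -0.3,  0.2]), 'moment': array([ 0. , -0. , -0.1]), 'grip_width': 91.87915660301307}
```

```bash
cat >> h.py <<'E'
T=np.array([542.,-195.5]);TY=0.042
def tw(x,y): return T+np.array([[np.cos(TY),-np.sin(TY)],[np.sin(TY),np.cos(TY)]])@np.array([x,y])
def nav(x,y,z,yaw):
    o=get_obs();R0=Rotation.from_euler("xyz",o["tcp_rot"])
    s=R0.inv().apply(np.array([x,y,z])-o["tool_pos"])/200
    r=(R0.inv()*Rotation.from_euler("xyz",[np.pi,0,yaw])).as_rotvec()/np.pi
    print("t",round(o["time"],2),"pos",o["tool_pos"].round(1),"rpy",o["tcp_rot"].round(4),"F",o["contact_force"].round(1),"w",round(o["grip_width"],1))
    print("slide",s.round(4),"rot",r.round(4))
E
python3 -c "
from h import *
print(tw(-6+12,112))
nav(*tw(6,112),150,np.pi+TY)"
```

```text
[543.29209163 -83.34684356]
t 0.6 pos [127.2 509.4 194.1] rpy [ 3.1415 -0.      2.8968] F [ 0.2 -0.3  0.2] w 91.9
slide [-2.7366 -2.371   0.2205] rot [ 0.      0.     -0.0913]
```

>>> servo_tool(slide=[[-0.2,-0.17,0],[-0.4,-0.34,0],[-0.6,-0.51,0],[-0.8,-0.68,0],[-1,-0.86,0]], rot=[[0,0,0],[0,0,0],[0,0,0],[0,0,0],[0,0,0]], claw=[91,91,91,91,91])

```text
time: 1.23
tool_pos: [280.4, 292.7, 194.4]
tcp_rot: [3.141, 0.001, 2.897]
contact_force: [1.2, 0.7, -0.6]
grip_width: 90.9
```

>>> servo_tool(slide=[[-0.2,-0.17,0],[-0.4,-0.34,0],[-0.6,-0.51,0],[-0.8,-0.68,0],[-1,-0.86,0]], rot=[[0,0,0],[0,0,0],[0,0,0],[0,0,0],[0,0,0]], claw=[91,91,91,91,91])

```text
time: 1.85
tool_pos: [432.9, 77.1, 194.4]
tcp_rot: [3.141, 0.001, 2.897]
contact_force: [1.1, 1.6, -0.4]
grip_width: 91.1
```

```bash
python3 -c "
from h import *
nav(*tw(6,112),150,np.pi+TY)"
```

```text
t 1.85 pos [432.9  77.1 194.4] rpy [3.1411e+00 8.0000e-04 2.8967e+00] F [ 1.1  1.6 -0.4] w 91.1
slide [-0.73   -0.6447  0.2221] rot [ 0.0001  0.0003 -0.0913]
```

>>> servo_tool(slide=[[-0.2,-0.17,0.05],[-0.4,-0.34,0.1],[-0.6,-0.5,0.15],[-0.737,-0.651,0.22],[-0.737,-0.651,0.22]], rot=[[0,0,-0.03],[0,0,-0.06],[0,0,-0.0913],[0,0,-0.0913],[0,0,-0.0913]], claw=[91,70,50,50,50])

```text
time: 2.48
tool_pos: [543.6, -85.6, 148.5]
tcp_rot: [3.141, -0.002, -3.103]
contact_force: [0.1, 0.8, 0.1]
grip_width: 55.6
```

Run:
```python
from h import *
np.set_printoptions(precision=1,suppress=True)
c=capture("wrist");save(c,"w1.png")
R=Rotation.from_euler("xyz",c["rotation"]).as_matrix();p=np.array(c["position"])
f=200/np.tan(np.radians(c["vertical_fov"])/2)
for q,z in [("housing_a",24.5),("caliper_a",7.5),("beam_end_a",12),("foam_tray",0)]:
    for m in mark_of(q,"wrist"):
        d=np.array(m["xy"])-[c["cx"],c["cy"]];r=np.hypot(*d);t=r/f
        v=R@np.array([*(d/r*np.sin(t)),np.cos(t)]);print(q,m["confidence"],np.array(m["xy"]),p+v*(z-p[2])/v[2])
nav(*tw(6,112),150,np.pi+TY)
```

```text
housing_a 0.79 [220.6 185.6] [ 547.8 -191.9   24.5]
housing_a 0.65 [319.9 174.2] [532.2 -85.7  24.5]
caliper_a 0.98 [219.6  87.2] [ 441.7 -198.2    7.5]
caliper_a 0.85 [321.7  84.4] [438.6 -87.4   7.5]
caliper_a 0.8 [133.1  98. ] [ 447.  -311.9    7.5]
beam_end_a 0.69 [321.1 272. ] [652.2 -79.6  12. ]
foam_tray 0.83 [226.  173.7] [ 539.5 -192.9    0. ]
t 2.73 pos [543.2 -82.4 150.7] rpy [ 3.1  0.  -3.1] F [0.2 0.4 0.4] w 50.1
slide [-0. -0.  0.] rot [0. 0. 0.]
```

View pics/w1.png

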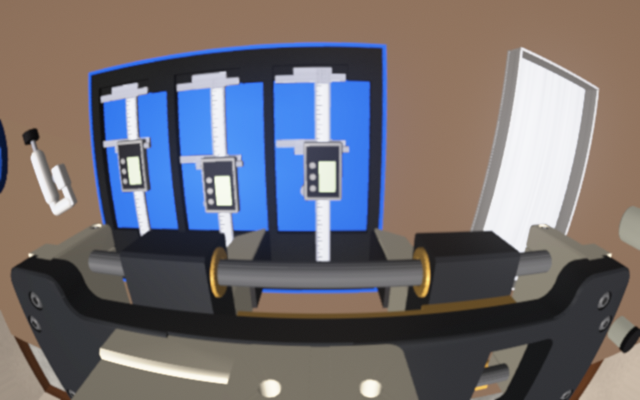

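Wrist view: the nearest caliper's housing is at (322,171), centred in its recess. It agrees with the top view to within a few mm, so I'll descend.

>>> servo_tool(slide=[[0,-0.005,0.3],[0,-0.005,0.55],[0,-0.005,0.64],[0,-0.005,0.7],[0,-0.005,0.7]], rot=[[0,0,0],[0,0,0],[0,0,0],[0,0,0],[0,0,0]], claw=[50,50,50,50,50])

```text
time: 3.35
tool_pos: [543.4, -83.8, 10.2]
tcp_rot: [3.141, -0.0, -3.099]
contact_force: [0.6, -0.0, -0.6]
grip_width: 50.4
```

>>> servo_tool(slide=[[0,0,0],[0,0,0],[0,0,0],[0,0,0]], rot=[[0,0,0],[0,0,0],[0,0,0],[0,0,0]], claw=[36,36,36,36])

```text
time: 3.85
tool_pos: [543.6, -84.4, 10.4]
tcp_rot: [-3.142, 0.0, -3.1]
contact_force: [-0.6, -0.5, -0.5]
grip_width: 36.0
```

>>> servo_tool(slide=[[0,0,0],[0,0,0],[0,0,0]], rot=[[0,0,0],[0,0,0],[0,0,0]], claw=[26,26,26])

```text
time: 4.22
tool_pos: [543.4, -84.3, 10.1]
tcp_rot: [3.141, 0.0, -3.1]
contact_force: [-0.5, -0.6, 1.0]
grip_width: 25.7
```

Run:
```python
from h import *
c=capture("wrist");save(c,"w2.png")
s=capture("scene");save(s,"s2.png")
cv2.imwrite("pics/b2.png",np.vstack([c["frame"][20:300,60:420],s["frame"][100:380,200:560]])[:,:,::-1])
print(get_obs()["grip_width"])
```

```text
26.179192180547002
```

View pics/b2.png

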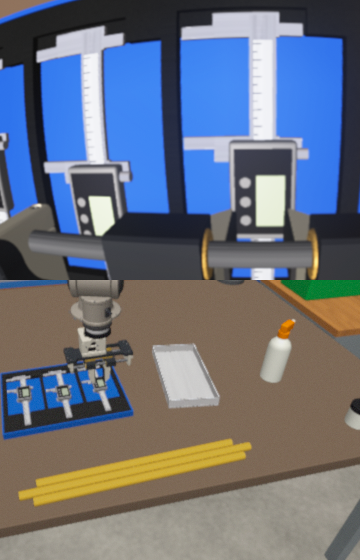

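```bash
cat >> h.py <<'E'
def wcloud(c):
    R=Rotation.from_euler("xyz",c["rotation"]).as_matrix();f=200/np.tan(np.radians(c["vertical_fov"])/2)
    u,v=np.meshgrid(np.arange(640),np.arange(400));dx=u-c["cx"];dy=v-c["cy"];r=np.hypot(dx,dy)+1e-9;t=r/f
    d=c["depth"];q=np.stack([dx/r*np.tan(t)*d,dy/r*np.tan(t)*d,d],-1)
    return q@R.T+np.array(c["position"])
E
python3 - <<'E'
from h import *
np.set_printoptions(precision=0,suppress=True)
c=capture("wrist");w=wcloud(c)
print(c["position"],c["rotation"],c["vertical_fov"],c["cx"],c["cy"])
for u in (300,325,350):
  for v in range(80,300,12): print(u,v,w[v,u],c["frame"][v,u],end=" | ")
  print()
t=capture("top")
f=200/np.tan(np.radians(t["vertical_fov"])/2)
for v in range(165,262,4):print(v,px2w(t,334,v,z=20)[:2],t["depth"][v,334],t["frame"][v,334])
E
```

```text
[472. -88. 200.] [ 3. -0.  2.] 65.70646984690485 319.62961316883496 198.73247019223965
300 80 [ 450. -100.    6.] [ 68 136 243] | 300 92 [ 458. -100.    7.] [ 69 138 243] | 300 104 [ 465. -100.    6.] [ 71 139 244] | 300 116 [ 473. -100.    4.] [ 71 139 244] | 300 128 [480. -99.   5.] [ 71 139 244] | 300 140 [488. -99.   6.] [ 71 139 244] | 300 152 [496. -99.   5.] [ 70 138 243] | 300 164 [500. -98.  24.] [188 186 191] | 300 176 [507. -97.  24.] [62 64 79] | 300 188 [514. -97.  24.] [61 63 77] | 300 200 [522. -97.  25.] [157 155 159] | 300 212 [529. -97.  24.] [58 59 70] | 300 224 [537. -97.  25.] [123 122 126] | 300 236 [545. -96.  24.] [67 68 74] | 300 248 [553. -96.  24.] [53 53 59] | 300 260 [513. -92. 118.] [ 59 103 198] | 300 272 [514. -91. 125.] [104 104 108] | 300 284 [517. -91. 125.] [121 121 123] | 300 296 [601. -97.   5.] [ 46  94 203] | 
325 80 [451. -85.  14.] [241 242 246] | 325 92 [458. -85.  14.] [241 242 246] | 325 104 [465. -85.  14.] [241 242 246] | 325 116 [472. -84.  15.] [241 242 246] | 325 128 [479. -84.  15.] [242 242 246] | 325 140 [487. -84.  15.] [241 242 2
[... 1564 characters left out ...]
3 [592. -80.] 846.3944 [197 189 173]
197 [581. -80.] 843.0726 [184 177 161]
201 [570. -80.] 846.9912 [161 153 138]
205 [558. -80.] 849.4748 [148 141 126]
209 [547. -80.] 848.93536 [132 125 112]
213 [536. -80.] 860.4975 [105 100  90]
217 [524. -80.] 873.1967 [66 62 57]
221 [513. -80.] 1217.2477 [49 47 46]
225 [502. -80.] 1219.0679 [112 114 113]
229 [491. -80.] 1225.5391 [215 218 222]
233 [480. -80.] 1219.0508 [215 219 221]
237 [469. -81.] 754.76776 [142 137 127]
241 [457. -81.] 742.7923 [124 117 106]
245 [446. -81.] 737.69684 [146 140 125]
249 [435. -81.] 725.4496 [121 115 102]
253 [424. -81.] 719.1358 [124 117 106]
257 [413. -81.] 704.6747 [125 118 107]
261 [402. -81.] 696.4271 [125 118 106]
```

Run:
```python
from h import *
import plant; print(grip_depth, [x for x in dir(plant) if x[0]!='_'])
np.set_printoptions(precision=0,suppress=True)
c=capture("wrist");w=wcloud(c)
for v in range(200,300,8):
  print(v,[tuple(w[v,u].round().astype(int).tolist()) for u in range(256,390,8)])
s=cv2.resize(c["frame"][140:320,220:420],(800,720))[:600,:,::-1];cv2.imwrite("pics/c3.png",s)
```

```text
18.8 ['Unreachable', 'capture', 'close_job', 'get_obs', 'grip_depth', 'mark_of', 'silhouettes', 'spot_in']
200 [(528, -127, 6), (528, -122, 6), (528, -116, 5), (528, -111, 5), (528, -106, 5), (522, -99, 25), (522, -95, 24), (522, -90, 24), (521, -85, 24), (521, -81, 25), (521, -76, 25), (520, -71, 25), (521, -66, 24), (526, -59, 5), (525, -53, 5), (525, -48, 5), (525, -42, 5)]
208 [(534, -127, 5), (533, -122, 7), (534, -117, 5), (533, -111, 5), (533, -106, 5), (527, -99, 24), (527, -95, 23), (526, -90, 24), (526, -85, 25), (526, -80, 24), (525, -76, 25), (526, -71, 23), (526, -66, 23), (531, -58, 4), (531, -53, 6), (530, -48, 6), (530, -42, 5)]
216 [(540, -128, 5), (539, -122, 5), (539, -116, 6), (539, -111, 4), (538, -106, 5), (532, -99, 25), (531, -94, 25), (531, -90, 24), (531, -85, 24), (531, -80, 23), (531, -75, 24), (531, -70, 24), (530, -66, 24), (537, -58, 5), (536, -52, 5), (536, -47, 5), (536, -41, 5)]
224 [(545, -128, 5), (545, -122, 4), (545, -117, 5), (544, -111, 5), (544, -106, 6), (537, -99, 24), (536, -94, 25), (537, -89, 23), (536, -85, 25), (536, -80, 25), (536, -75
[... 1990 characters left out ...]
, -83, 125), (516, -81, 126), (515, -79, 126), (516, -77, 126), (515, -75, 126), (516, -72, 124), (514, -71, 128), (512, -69, 131)]
288 [(516, -102, 131), (516, -100, 130), (523, -100, 119), (537, -100, 97), (542, -98, 88), (594, -100, 5), (594, -94, 5), (588, -88, 15), (588, -82, 14), (587, -77, 15), (593, -70, 5), (593, -65, 6), (541, -71, 88), (534, -70, 100), (520, -71, 122), (516, -71, 129), (515, -69, 131)]
296 [(518, -102, 131), (521, -101, 128), (529, -101, 115), (540, -100, 98), (547, -98, 88), (600, -99, 7), (601, -94, 5), (596, -88, 13), (594, -82, 14), (595, -76, 14), (600, -70, 5), (600, -64, 5), (546, -71, 88), (537, -70, 101), (526, -70, 117), (518, -70, 129), (517, -69, 131)]
```

View pics/c3.png

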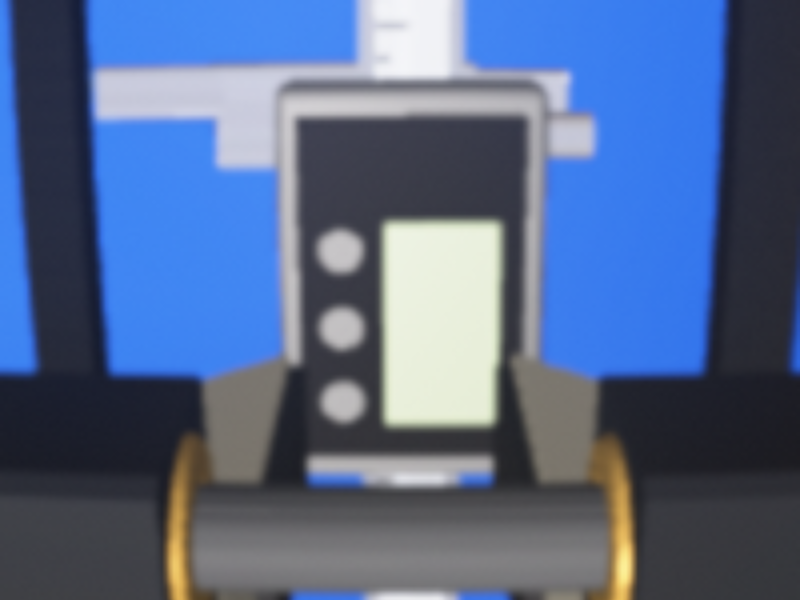

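The picture shows the finger tips hovering above the housing (depth about z=42), although the reported TCP is z=10. I'll reopen and go down in small steps, watching the force.

>>> servo_tool(slide=[[0,0,0],[0,0,0],[0,0,0.015],[0,0,0.03],[0,0,0.03]], rot=[[0,0,0],[0,0,0],[0,0,0],[0,0,0],[0,0,0]], claw=[50,50,50,50,50])

```text
time: 5.1
tool_pos: [543.1, -84.3, 3.7]
tcp_rot: [3.141, -0.001, -3.1]
contact_force: [-0.9, -0.5, -0.2]
grip_width: 50.2
```

Run:
```python
from h import *
np.set_printoptions(precision=1,suppress=True)
c=capture("wrist");w=wcloud(c);o=get_obs();print(o["tool_pos"],o["contact_force"],c["position"])
m=(w[...,2]>15)&(w[...,2]<90)&(abs(w[...,0]-545)<30)&(abs(w[...,1]+84)<60)&((abs(w[...,1]+83.)>23))
p=w[m];print(len(p),np.percentile(p,[0,1,5,50,100],axis=0))
print(p[p[:,2]<60][::20])
```

```text
[543.3 -84.3   3.9] [ 0.2 -0.5  0.3] [472.  -87.6 193.5]
3901 [[ 515.  -144.    15. ]
 [ 516.  -143.4   15.1]
 [ 519.8 -140.8   15.3]
 [ 533.5 -109.1   52. ]
 [ 555.6  -24.    90. ]]
[[ 515.3 -143.9   15.4]
 [ 516.5 -143.3   15.3]
 [ 516.7 -137.3   16.2]
 [ 518.2 -139.4   15.6]
 [ 519.3 -142.3   16.8]
 [ 520.2 -138.3   15.1]
 [ 520.7 -141.9   16. ]
 [ 515.9  -25.8   16. ]
 [ 516.8  -30.2   15.8]
 [ 517.6  -34.    15.9]
 [ 522.5 -137.6   15.7]
 [ 523.3 -142.7   15.9]
 [ 518.6  -27.4   15.8]
 [ 519.1  -32.9   17.1]
 [ 524.3 -137.6   16. ]
 [ 524.9 -142.4   17. ]
 [ 520.2  -26.8   16.8]
 [ 521.4  -30.1   15.2]
 [ 522.1  -32.7   15.5]
 [ 527.  -137.1   15.7]
 [ 527.7 -140.9   15.9]
 [ 523.1  -25.3   15.4]
 [ 523.4  -27.7   16.9]
 [ 524.5  -31.9   15.8]
 [ 529.7 -138.5   15.5]
 [ 530.  -140.2   16.6]
 [ 525.6  -24.5   15.8]
 [ 526.3  -29.8   16.1]
 [ 527.2  -33.4   15.6]
 [ 532.1 -137.2   15.9]
 [ 532.7 -139.1   16.1]
 [ 528.2  -24.    15.6]
 [ 529.1  -28.5   15.4]
 [ 529.8  -33.1   15.6]
 [ 534.7 -137.3   15.9]
 [ 535.7 -141.4   15.6]
 [ 531.1  -27.6   15.3]
 [ 531.6  -31.    16. ]
 [ 53
[... 1335 characters left out ...]
.8]
 [ 533.  -112.6   55.4]
 [ 532.5  -58.    51.3]
 [ 530.7  -48.6   55.1]
 [ 533.6 -123.5   56.8]
 [ 533.  -113.4   56.8]
 [ 532.5  -59.7   52.7]
 [ 530.4  -50.6   57.1]
 [ 533.3 -124.5   59. ]
 [ 533.8 -115.    56.5]
 [ 536.9  -59.6   44. ]
 [ 530.9  -51.1   57.2]
 [ 533.7 -124.4   59.3]
 [ 533.8 -114.3   57.6]
 [ 534.   -59.9   51.7]
 [ 531.1  -50.7   58.1]
 [ 534.  -117.    58.7]
 [ 543.4 -109.3   36.5]
 [ 530.9  -51.6   59.7]
 [ 542.1 -109.3   40.8]
 [ 534.9 -110.8   58.1]
 [ 532.4  -58.7   59. ]
 [ 533.1  -59.6   58.6]
 [ 538.7 -109.6   53.3]
 [ 544.1  -59.8   38.6]
 [ 538.2  -59.6   52.4]
 [ 541.  -109.6   53.2]
 [ 546.7 -109.1   42.5]
 [ 544.9  -59.2   43.3]
 [ 539.9 -109.6   59.9]]
```

Fingers confirmed: TCP z=3.9 is below the recess floor with no contact, and the tips are at about z=34. So the tips sit about 30 mm above the reported TCP. I'll centre in y (+2) and go down step by step.

>>> servo_tool(slide=[[0,0.009,0],[0,0.009,0.035],[0,0.009,0.065],[0,0.009,0.065]], rot=[[0,0,0],[0,0,0],[0,0,0],[0,0,0]], claw=[50,50,50,50])

```text
time: 5.65
tool_pos: [542.8, -82.4, -9.7]
tcp_rot: [3.141, -0.001, -3.1]
contact_force: [-0.1, -0.2, -0.1]
grip_width: 50.2
```

>>> servo_tool(slide=[[0,0,0.02],[0,0,0.045],[0,0,0.045]], rot=[[0,0,0],[0,0,0],[0,0,0]], claw=[50,50,50])

```text
time: 6.02
tool_pos: [543.0, -82.4, -18.4]
tcp_rot: [3.141, -0.001, -3.1]
contact_force: [0.2, -0.0, -0.1]
grip_width: 49.9
```

>>> servo_tool(slide=[[0,0,0],[0,0,0],[0,0,0],[0,0,0]], rot=[[0,0,0],[0,0,0],[0,0,0],[0,0,0]], claw=[34,34,34,34])

```text
time: 6.52
tool_pos: [543.5, -82.6, -17.8]
tcp_rot: [-3.142, 0.0, -3.1]
contact_force: [0.1, 0.8, 0.9]
grip_width: 39.5
```

>>> servo_tool(slide=[[0.03,0,0],[0.06,0,0],[0.09,0,0],[0.09,0,0]], rot=[[0,0,0],[0,0,0],[0,0,0],[0,0,0]], claw=[34,34,34,34])

```text
time: 7.02
tool_pos: [524.3, -83.4, -17.8]
tcp_rot: [3.141, -0.001, -3.1]
contact_force: [-1.7, -0.7, 0.8]
grip_width: 39.6
```

>>> servo_tool(slide=[[0.03,0,0],[0.06,0,0],[0.09,0,0],[0.09,0,0]], rot=[[0,0,0],[0,0,0],[0,0,0],[0,0,0]], claw=[34,34,34,34])

```text
time: 7.52
tool_pos: [506.4, -84.1, -17.9]
tcp_rot: [3.141, -0.001, -3.1]
contact_force: [-0.9, -1.9, 2.1]
grip_width: 39.9
```

>>> servo_tool(slide=[[0.03,0,0],[0.06,0,0],[0.09,0,0],[0.09,0,0]], rot=[[0,0,0],[0,0,0],[0,0,0],[0,0,0]], claw=[34,34,34,34])

```text
time: 8.02
tool_pos: [488.4, -84.9, -17.9]
tcp_rot: [3.141, -0.001, -3.1]
contact_force: [-1.6, -2.7, 3.0]
grip_width: 39.7
```

>>> servo_tool(slide=[[0.02,0,0],[0.04,0,0],[0.04,0,0]], rot=[[0,0,0],[0,0,0],[0,0,0]], claw=[34,34,34])

```text
time: 8.4
tool_pos: [480.9, -85.2, -17.9]
tcp_rot: [3.142, -0.001, -3.099]
contact_force: [-1.2, -2.0, 3.3]
grip_width: 39.7
```

```bash
cat >> h.py <<'E'
def gapview(ys,n):
    """profile of z along each caliper's beam centre line, from the wrist depth"""
    c=capture("wrist");save(c,n);w=wcloud(c)
    for k in ys:
        q=w.reshape(-1,3)-[*tw(0,k),0];X=q[:,0]*np.cos(TY)+q[:,1]*np.sin(TY);Y=-q[:,0]*np.sin(TY)+q[:,1]*np.cos(TY)
        for off,nm in ((0,"beam"),(-35,"jaws")):
            s=(abs(Y-off)<5)&(q[:,2]<35);z=q[s,2];x=X[s]
            print(k,nm,[(b,int(np.median(z[abs(x-b)<2.5]))) for b in range(-125,70,5) if (abs(x-b)<2.5).sum()>3])
E
python3 - <<'E'
from h import *
gapview([112],"w4.png")
c=cv2.imread("pics/w4.png");cv2.imwrite("pics/w4c.png",cv2.resize(c[40:300,100:460],None,fx=2,fy=2))
E
```

```text
112 beam [(-125, 15), (-120, 14), (-115, 13), (-110, 13), (-105, 13), (-100, 22), (-95, 24), (-90, 24), (-85, 24), (-80, 24), (-75, 24), (-70, 24), (-65, 24), (-60, 24), (-55, 24), (-30, 14), (-25, 14), (-20, 13), (-15, 14), (-10, 13)]
112 jaws [(-125, 15), (-120, 13), (-115, 9), (-110, 13), (-105, 13), (-100, 13), (-95, 13), (-90, 5), (-85, 5), (-80, 5), (-75, 5), (-70, 5), (-65, 5), (-60, 5), (-5, 5)]
```

View pics/w4c.png

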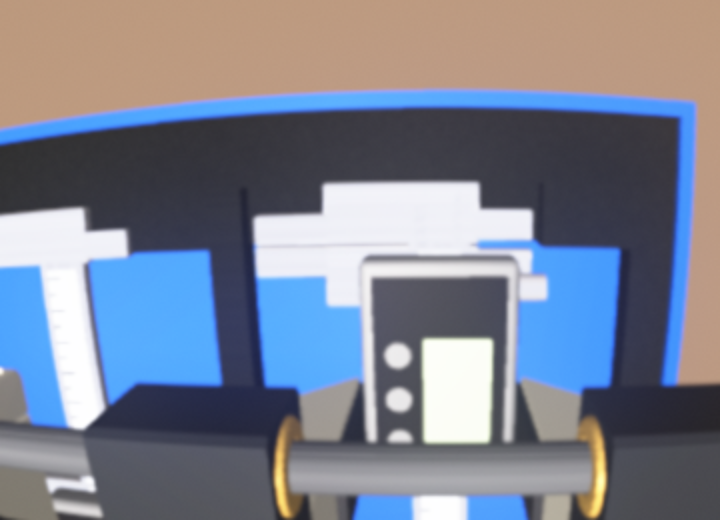

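The picture shows the jaws nearly shut, with a thin line at (330,245) and a sliver of blue at right (505,243). I'll push a little more.

>>> servo_tool(slide=[[0.01,0,0],[0.02,0,0],[0.02,0,0]], rot=[[0,0,0],[0,0,0],[0,0,0]], claw=[34,34,34])

```text
time: 8.82
tool_pos: [480.5, -85.4, -17.3]
tcp_rot: [-3.141, 0.006, -3.1]
contact_force: [9.1, 2.4, -1.0]
grip_width: 39.5
```

>>> servo_tool(slide=[[0.01,0,0],[0.02,0,0],[0.02,0,0]], rot=[[0,0,0],[0,0,0],[0,0,0]], claw=[34,34,34])

```text
time: 9.2
tool_pos: [480.5, -85.7, -16.3]
tcp_rot: [-3.139, 0.014, -3.101]
contact_force: [18.6, 6.9, -1.8]
grip_width: 39.4
```

Left slide is fully shut: hard stop, force building to 18.6 N with no movement. I'll relax, release, and move to the middle caliper.

>>> servo_tool(slide=[[-0.037,0,0],[-0.037,0,0],[-0.037,0,0],[-0.037,0,0],[-0.037,0,-0.15]], rot=[[0,0,0],[0,0,0],[0,0,0],[0,0,0],[0,0,0]], claw=[34,50,50,50,50])

```text
time: 9.82
tool_pos: [478.7, -84.6, 10.7]
tcp_rot: [3.14, -0.005, -3.1]
contact_force: [0.1, 1.4, -0.7]
grip_width: 50.1
```

>>> servo_tool(slide=[[0,0,-0.07],[-0.12,-0.2,-0.07],[-0.24,-0.4,-0.07],[-0.36,-0.555,-0.07],[-0.36,-0.555,-0.07]], rot=[[0,0,0],[0,0,0],[0,0,0],[0,0,0],[0,0,0]], claw=[50,50,50,50,50])

```text
time: 10.45
tool_pos: [558.5, -195.2, 25.7]
tcp_rot: [-3.141, 0.001, -3.102]
contact_force: [-0.2, 0.9, 0.2]
grip_width: 49.9
```

Run:
```python
from h import *
gapview([112,0,-112],"w5.png")
w=wcloud(capture("wrist"))
m=(abs(w[...,2]-24.5)<3)&(w[...,1]<-140)
n,l,st,ce=cv2.connectedComponentsWithStats(m.astype(np.uint8))
for i in range(1,n):
    if st[i,4]>400: print(st[i,4],np.percentile(w[l==i],[1,50,99],axis=0).round(1).tolist())
nav(557,-193.5,24,np.pi+TY)
```

```text
112 beam [(-125, 15), (-120, 14), (-115, 13), (-110, 13), (-105, 13), (-100, 23), (-95, 24), (-90, 24), (-85, 24), (-80, 24), (-75, 24), (-70, 24), (-65, 24), (-60, 24), (-55, 24), (-50, 24), (-45, 24), (-40, 23), (-35, 14), (-30, 14), (-25, 14), (-20, 14), (-15, 13), (-10, 14), (-5, 13), (0, 14), (5, 13), (10, 14), (15, 14), (20, 13), (25, 13)]
112 jaws [(-125, 15), (-120, 13), (-115, 9), (-110, 13), (-105, 13), (-100, 13), (-95, 6), (-90, 5), (-85, 5), (-80, 5), (-75, 5), (-70, 5), (-65, 5), (-60, 5), (-55, 5), (-50, 5), (-45, 5), (-40, 5), (-35, 5), (-30, 5), (-25, 5), (-20, 5), (-15, 5), (-10, 5), (-5, 5), (0, 5), (5, 5), (10, 5), (15, 5), (20, 5), (25, 5), (30, 5)]
0 beam [(-125, 15), (-120, 13), (-115, 13), (-110, 13), (-105, 13), (-100, 13), (-95, 13), (-90, 14), (-85, 13), (-80, 13), (-75, 13), (-70, 13), (-65, 13), (-60, 13), (-55, 13), (-50, 14), (-45, 13), (-40, 13), (-35, 14), (-30, 13), (-25, 20), (-20, 24), (-15, 24), (-10, 24), (-5, 24), (0, 24), (5, 24), (10, 24), (15, 24), (20, 24), (25, 24), (30, 24), (35, 23), (40, 14), (45, 13)]
0 jaws [(-125, 15), (-120, 14), (-1
[... 645 characters left out ...]
23), (15, 13), (20, 13), (25, 13)]
-112 jaws [(-125, 15), (-120, 14), (-115, 9), (-110, 10), (-105, 13), (-100, 5), (-95, 5), (-90, 4), (-85, 5), (-80, 4), (-75, 5), (-70, 4), (-65, 5), (-60, 4), (-55, 4), (-50, 13), (-45, 13), (-40, 5), (-35, 5), (-30, 5), (-25, 5), (-20, 5), (-15, 4), (-10, 4), (-5, 5), (0, 4), (5, 5), (10, 5), (15, 5), (20, 5), (25, 5), (30, 4), (35, 5), (40, 5)]
4115 [[496.9, -327.5, 21.8], [526.0, -306.1, 23.9], [557.3, -288.0, 25.7]]
5430 [[517.3, -214.3, 21.8], [545.5, -194.9, 24.1], [578.2, -175.3, 25.9]]
t 10.55 pos [ 556.4 -192.6   25.5] rpy [ 3.1404e+00 -1.6000e-03 -3.1001e+00] F [-0.2  1.1 -0.3] w 49.9
slide [-0.0027 -0.0047  0.0072] rot [ 0.0004 -0.0005 -0.0002]
```

>>> servo_tool(slide=[[0,-0.009,0.05],[0,-0.009,0.12],[0,-0.009,0.17],[0,-0.009,0.215],[0,-0.009,0.215]], rot=[[0,0,0],[0,0,0],[0,0,0],[0,0,0],[0,0,0]], claw=[50,50,50,50,50])

```text
time: 11.18
tool_pos: [556.9, -194.5, -17.9]
tcp_rot: [3.141, -0.001, -3.099]
contact_force: [0.4, -0.5, -0.1]
grip_width: 49.9
```

>>> servo_tool(slide=[[0,0,0],[0,0,0],[0,0,0],[0.03,0,0],[0.06,0,0]], rot=[[0,0,0],[0,0,0],[0,0,0],[0,0,0],[0,0,0]], claw=[34,34,34,34,34])

```text
time: 11.8
tool_pos: [545.7, -195.6, -16.5]
tcp_rot: [-3.141, 0.001, -3.1]
contact_force: [2.4, -0.4, 0.6]
grip_width: 39.5
```

>>> servo_tool(slide=[[0.03,0,0],[0.06,0,0],[0.08,0,0]], rot=[[0,0,0],[0,0,0],[0,0,0]], claw=[34,34,34])

```text
time: 12.18
tool_pos: [529.3, -196.3, -16.6]
tcp_rot: [-3.141, 0.001, -3.1]
contact_force: [1.0, -0.3, 2.6]
grip_width: 39.5
```

>>> servo_tool(slide=[[0.03,0,0],[0.06,0,0],[0.08,0,0]], rot=[[0,0,0],[0,0,0],[0,0,0]], claw=[34,34,34])

```text
time: 12.55
tool_pos: [513.3, -196.9, -16.7]
tcp_rot: [-3.141, 0.0, -3.1]
contact_force: [2.9, -1.1, 4.3]
grip_width: 39.5
```

>>> servo_tool(slide=[[0.03,0,0],[0.06,0,0],[0.08,0,0]], rot=[[0,0,0],[0,0,0],[0,0,0]], claw=[34,34,34])

```text
time: 12.92
tool_pos: [503.0, -197.9, -15.6]
tcp_rot: [-3.139, 0.012, -3.102]
contact_force: [25.2, 8.0, 1.4]
grip_width: 39.8
```

>>> servo_tool(slide=[[0.015,0,0],[0.03,0,0],[0.03,0,0]], rot=[[0,0,0],[0,0,0],[0,0,0]], claw=[34,34,34])

```text
time: 13.3
tool_pos: [503.0, -198.3, -13.8]
tcp_rot: [-3.136, 0.023, -3.103]
contact_force: [34.7, 13.4, 0.4]
grip_width: 39.9
```

Middle slide sticks: dead stop at 503 under 35 N, about 22 mm open. Now releasing and going to the right one.

>>> servo_tool(slide=[[-0.03,0,0],[-0.06,0,0],[-0.06,0,0],[-0.06,0,0],[-0.06,0,0]], rot=[[0,0,0],[0,0,0],[0,0,0],[0,0,0],[0,0,0]], claw=[34,34,50,50,50])

```text
time: 13.92
tool_pos: [502.6, -196.8, -17.4]
tcp_rot: [3.141, -0.002, -3.1]
contact_force: [0.4, -0.2, -0.2]
grip_width: 49.8
```

>>> servo_tool(slide=[[0,0,-0.215],[-0.05,-0.2,-0.215],[-0.1,-0.4,-0.215],[-0.152,-0.56,-0.215],[-0.152,-0.56,-0.215]], rot=[[0,0,0],[0,0,0],[0,0,0],[0,0,0],[0,0,0]], claw=[50,50,50,50,50])

```text
time: 14.55
tool_pos: [538.5, -309.9, 25.6]
tcp_rot: [-3.141, 0.0, -3.102]
contact_force: [0.3, 0.2, 0.8]
grip_width: 50.1
```

```bash
cat >> h.py <<'E'
def tops(ymin,ymax,zt=24.5):
    w=wcloud(capture("wrist"))
    m=(abs(w[...,2]-zt)<3)&(w[...,1]<ymax)&(w[...,1]>ymin)
    n,l,st,ce=cv2.connectedComponentsWithStats(m.astype(np.uint8))
    for i in range(1,n):
        if st[i,4]>400: print(st[i,4],np.percentile(w[l==i],[1,50,99],axis=0).round(1).tolist())
E
python3 - <<'E'
from h import *
tops(-400,-60)
nav(538,-307.2,-17.5,np.pi+TY)
E
```

```text
2055 [[437.4, -106.7, 21.7], [467.3, -89.1, 24.2], [497.9, -66.3, 26.0]]
4105 [[464.3, -218.0, 21.9], [493.0, -200.0, 24.2], [524.1, -178.5, 26.0]]
5414 [[497.1, -328.5, 22.1], [524.7, -308.6, 24.1], [556.4, -288.8, 25.8]]
t 14.6 pos [ 537.9 -308.1   25.4] rpy [ 3.1405e+00 -9.0000e-04 -3.1011e+00] F [ 0.3  0.8 -0.1] w 50.3
slide [-0.0008  0.0045  0.2145] rot [ 0.0003 -0.0003 -0.0005]
```

>>> servo_tool(slide=[[0,0,0.05],[0,0,0.12],[0,0,0.17],[0,0,0.215],[0,0,0.215]], rot=[[0,0,0],[0,0,0],[0,0,0],[0,0,0],[0,0,0]], claw=[50,50,50,50,50])

```text
time: 15.22
tool_pos: [538.1, -307.2, -17.9]
tcp_rot: [3.14, -0.001, -3.099]
contact_force: [0.1, 0.5, -0.3]
grip_width: 49.9
```

>>> servo_tool(slide=[[0,0,0],[0,0,0],[0,0,0],[0.03,0,0],[0.06,0,0]], rot=[[0,0,0],[0,0,0],[0,0,0],[0,0,0],[0,0,0]], claw=[34,34,34,34,34])

```text
time: 15.85
tool_pos: [526.7, -308.5, -16.5]
tcp_rot: [-3.141, 0.001, -3.1]
contact_force: [0.9, 0.4, 2.0]
grip_width: 39.6
```

>>> servo_tool(slide=[[0.03,0,0],[0.06,0,0],[0.08,0,0]], rot=[[0,0,0],[0,0,0],[0,0,0]], claw=[34,34,34])

```text
time: 16.23
tool_pos: [510.4, -309.2, -16.6]
tcp_rot: [-3.141, 0.001, -3.1]
contact_force: [1.4, -0.5, 3.6]
grip_width: 39.9
```

>>> servo_tool(slide=[[0.03,0,0],[0.06,0,0],[0.08,0,0]], rot=[[0,0,0],[0,0,0],[0,0,0]], claw=[34,34,34])

```text
time: 16.6
tool_pos: [494.4, -309.9, -16.6]
tcp_rot: [-3.141, 0.001, -3.1]
contact_force: [1.6, -1.4, 4.3]
grip_width: 39.6
```

>>> servo_tool(slide=[[0.02,0,0],[0.04,0,0],[0.06,0,0],[0.06,0,0]], rot=[[0,0,0],[0,0,0],[0,0,0],[0,0,0]], claw=[34,34,34,34])

```text
time: 17.1
tool_pos: [487.6, -310.4, -15.8]
tcp_rot: [-3.139, 0.01, -3.101]
contact_force: [18.3, 4.2, -0.1]
grip_width: 39.6
```

Right slide fully shut (hard stop after 50 mm). Releasing and going back to the middle, sticking one; gripping near its balance point.

>>> servo_tool(slide=[[-0.027,0,0],[-0.027,0,0],[-0.027,0,0],[-0.027,0,0],[-0.027,0,-0.1]], rot=[[0,0,0],[0,0,0],[0,0,0],[0,0,0],[0,0,0]], claw=[34,50,50,50,50])

```text
time: 17.73
tool_pos: [486.5, -308.9, 1.6]
tcp_rot: [3.139, -0.003, -3.1]
contact_force: [0.0, 0.3, 0.4]
grip_width: 49.9
```

>>> servo_tool(slide=[[0,0,-0.115],[-0.05,0.2,-0.115],[-0.1,0.4,-0.115],[-0.143,0.555,-0.115],[-0.143,0.555,-0.115]], rot=[[0,0,0],[0,0,0],[0,0,0],[0,0,0],[0,0,0]], claw=[50,50,50,50,50])

```text
time: 18.35
tool_pos: [511.8, -195.7, 25.9]
tcp_rot: [3.141, -0.001, -3.097]
contact_force: [-0.3, -0.9, 0.2]
grip_width: 49.8
```

Run:
```python
from h import *
tops(-400,-60)
nav(512,-197.4,-17.5,np.pi+TY)
gapview([-112],"w6.png")
```

```text
4111 [[446.9, -329.5, 21.9], [475.8, -308.1, 23.9], [506.7, -289.9, 25.7]]
4169 [[437.1, -105.9, 21.9], [466.4, -87.9, 24.1], [497.9, -66.3, 26.0]]
5559 [[463.8, -217.2, 22.0], [491.9, -197.5, 24.1], [524.1, -177.9, 25.9]]
t 18.4 pos [ 511.8 -197.1   26. ] rpy [ 3.1414e+00 -5.0000e-04 -3.0977e+00] F [ 0.3 -0.5  0.3] w 49.6
slide [-0.0009 -0.0014  0.2174] rot [ 0.     -0.0002  0.0006]
-112 beam [(-125, 15), (-120, 15), (-115, 13), (-110, 13), (-105, 13), (-100, 22), (-95, 23), (-90, 23), (-85, 23), (-80, 24), (-75, 24), (-70, 24), (-65, 24), (-60, 24), (-55, 24), (-50, 24), (-45, 24), (-40, 23), (-35, 13), (-30, 13), (-25, 13), (-20, 13)]
-112 jaws [(-125, 15), (-120, 14), (-115, 9), (-110, 13), (-105, 13), (-100, 13), (-95, 13), (-90, 5), (-85, 5), (-80, 5), (-75, 5), (-70, 5), (-65, 5), (-60, 4), (-55, 5), (-50, 5), (-45, 5), (-40, 5), (-35, 5), (-30, 5), (-25, 4), (-20, 5), (-15, 4), (-10, 4)]
```

View pics/w6.png

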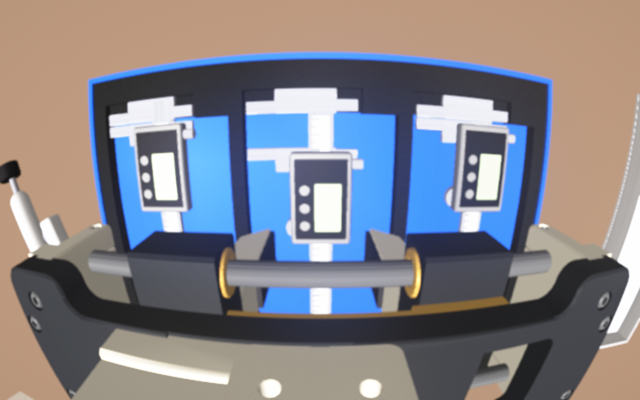

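Wrist view: left (480,165) and right (160,165) calipers shut, the middle one (320,195) open. Now grasping the middle one.

>>> servo_tool(slide=[[0,0,0.05],[0,0,0.12],[0,0,0.17],[0,0,0.217],[0,0,0.217]], rot=[[0,0,0],[0,0,0],[0,0,0],[0,0,0],[0,0,0]], claw=[50,50,50,50,50])

```text
time: 19.08
tool_pos: [511.4, -197.5, -18.3]
tcp_rot: [3.141, -0.002, -3.1]
contact_force: [-0.2, 0.1, 0.3]
grip_width: 50.0
```

>>> servo_tool(slide=[[0,0,0],[0,0,0],[0,0,0],[0,0,-0.05],[0,0,-0.15]], rot=[[0,0,0],[0,0,0],[0,0,0],[0,0,0],[0,0,0]], claw=[34,34,34,34,34])

```text
time: 19.7
tool_pos: [511.2, -197.4, 12.8]
tcp_rot: [3.14, -0.002, -3.1]
contact_force: [0.1, -0.1, -2.2]
grip_width: 39.6
```

>>> servo_tool(slide=[[0,0,-0.15],[0,0,-0.3],[0,0,-0.3]], rot=[[0,0,0],[0,0,0],[0,0,0]], claw=[34,34,34])

```text
time: 20.08
tool_pos: [513.4, -198.5, 75.3]
tcp_rot: [-3.139, 0.005, -3.1]
contact_force: [-0.0, -0.1, -2.4]
grip_width: 39.6
```

Run:
```python
from h import *
c=capture("wrist");s=capture("top")
a=c["frame"][20:320,140:500];b=cv2.resize(s["frame"][140:290,180:450],(540,300))
cv2.imwrite("pics/m7.png",np.hstack([a,b])[:,:800][:,:,::-1])
for q,h in (("repair_tray",30),):
    for x in silhouettes(q,"top")[:1]:
        w=np.array([px2w(s,*p[0],z=h)[:2] for p in cv2.findNonZero(x["pixels"].astype(np.uint8))],np.float32);print(x["confidence"],cv2.minAreaRect(w))
w=wcloud(c)
v=w[(w[...,2]>20)&(w[...,2]<36)&(w[...,1]>60)&(w[...,1]<330)]
if len(v)>100: print("tray cloud",len(v),np.percentile(v,[0,5,50,95,100],axis=0).round())
nav(525,192,100,np.pi-0.129)
```

```text
0.68 ((525.5220947265625, 191.41848754882812), (161.09849548339844, 304.92730712890625), 82.16976928710938)
tray cloud 1350 [[368. 113.  20.]
 [373. 116.  21.]
 [467. 129.  26.]
 [590. 259.  30.]
 [631. 263.  31.]]
t 20.23 pos [ 511.2 -197.3   71.8] rpy [ 3.1406e+00 -1.6000e-03 -3.0995e+00] F [-0.8  0.2 -2.6] w 39.8
slide [-0.1507  1.9422 -0.1395] rot [ 0.0003 -0.0005  0.0545]
```

View pics/m7.png

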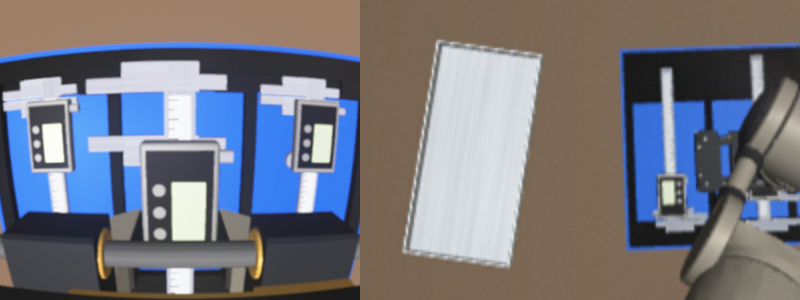

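Middle caliper is lifted level, still open, and the repair tray (left in the top view) is clear. Carrying it over.

>>> servo_tool(slide=[[0,0.1,0],[0,0.3,0],[-0.01,0.55,0],[-0.01,0.8,0],[-0.015,1,0]], rot=[[0,0,0],[0,0,0],[0,0,0],[0,0,0],[0,0,0]], claw=[34,34,34,34,34])

```text
time: 20.85
tool_pos: [505.0, 5.2, 71.8]
tcp_rot: [3.141, -0.002, -3.099]
contact_force: [0.7, -0.1, -1.8]
grip_width: 39.4
```

>>> servo_tool(slide=[[0,0.25,0],[0,0.5,0],[-0.01,0.75,0],[-0.01,0.9,0],[-0.015,1,0]], rot=[[0,0,0.01],[0,0,0.02],[0,0,0.035],[0,0,0.045],[0,0,0.0557]], claw=[34,34,34,34,34])

```text
time: 21.48
tool_pos: [499.2, 204.5, 71.6]
tcp_rot: [-3.141, -0.002, 3.01]
contact_force: [0.4, -0.9, -1.6]
grip_width: 39.7
```

>>> servo_tool(slide=[[0,0,0],[0,0,0]], rot=[[0,0,0],[0,0,0]], claw=[34,34])

```text
time: 21.72
tool_pos: [500.2, 202.0, 72.1]
tcp_rot: [-3.141, -0.001, 3.01]
contact_force: [0.0, 0.3, -1.7]
grip_width: 39.6
```

Run:
```python
from h import *
c=capture("wrist");save(c,"w8.png");w=wcloud(c)
nav(500.3,203.4,-20,np.pi-0.133)
# tray wall tops in tray frame
q=w.reshape(-1,3);q=q[(q[:,2]>24)&(q[:,2]<36)]
d=q[:,:2]-[525.5,192];a=-0.133;X=d[:,0]*np.cos(a)+d[:,1]*np.sin(a);Y=-d[:,0]*np.sin(a)+d[:,1]*np.cos(a)
for lo,hi,A,B in ((-160,-140,X,Y),(-85,-60,Y,X),(60,85,Y,X)):
    s=(A>lo)&(A<hi);print(lo,s.sum(),np.percentile(A[s],[2,50,98]).round(1) if s.any() else "", np.polyfit(B[s],A[s],1).round(3) if s.sum()>9 else "")
```

```text
t 21.77 pos [500.5 201.6  72.3] rpy [-3.1410e+00 -1.1000e-03  3.0088e+00] F [ 0.8 -0.7 -1.2] w 39.5
slide [0.0018 0.0088 0.4613] rot [-0.0002 -0.0004  0.0001]
-160 1041 [-150.3 -147.8 -141.6] [-5.0000e-03 -1.4776e+02]
-85 975 [-73.8 -71.4 -63.4] [-1.2000e-02 -7.2288e+01]
60 1005 [62.7 73.7 76.1] [2.4000e-02 7.5469e+01]
```

View pics/w8.png

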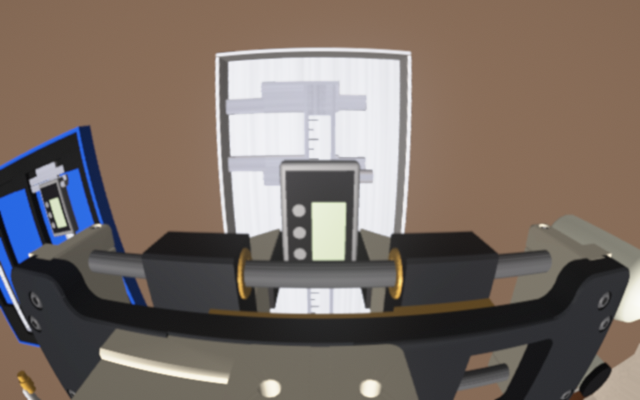

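Caliper hangs inside the tray outline (walls at columns 220 and 408). Lowering, slowly at the end.

>>> servo_tool(slide=[[0,0.008,0.12],[0,0.008,0.25],[0,0.008,0.35],[0,0.008,0.42],[0,0.008,0.435]], rot=[[0,0,0],[0,0,0],[0,0,0],[0,0,0],[0,0,0]], claw=[34,34,34,34,34])

```text
time: 22.4
tool_pos: [501.0, 203.1, -15.0]
tcp_rot: [-3.141, -0.001, 3.008]
contact_force: [-0.4, 0.2, -1.9]
grip_width: 39.4
```

>>> servo_tool(slide=[[0,0,0.004],[0,0,0.01],[0,0,0.016],[0,0,0.021],[0,0,0.021]], rot=[[0,0,0],[0,0,0],[0,0,0],[0,0,0],[0,0,0]], claw=[34,34,34,34,34])

```text
time: 23.02
tool_pos: [501.3, 203.8, -18.5]
tcp_rot: [3.142, 0.0, 3.009]
contact_force: [0.3, -0.4, -0.9]
grip_width: 39.2
```

>>> servo_tool(slide=[[0,0,0.004],[0,0,0.008],[0,0,0.008]], rot=[[0,0,0],[0,0,0],[0,0,0]], claw=[34,34,34])

```text
time: 23.4
tool_pos: [501.3, 203.7, -20.2]
tcp_rot: [3.142, -0.0, 3.009]
contact_force: [0.0, 0.3, -1.3]
grip_width: 39.6
```

>>> servo_tool(slide=[[0,0,0.004],[0,0,0.008],[0,0,0.008]], rot=[[0,0,0],[0,0,0],[0,0,0]], claw=[34,34,34])

```text
time: 23.78
tool_pos: [501.4, 203.7, -21.5]
tcp_rot: [3.141, 0.0, 3.009]
contact_force: [-0.7, -0.6, 1.1]
grip_width: 40.0
```

Contact is starting (force now +1.1 N at the predicted height). Release and rise.

>>> servo_tool(slide=[[0,0,0],[0,0,0],[0,0,0],[0,0,0]], rot=[[0,0,0],[0,0,0],[0,0,0],[0,0,0]], claw=[43,50,50,50])

```text
time: 24.28
tool_pos: [501.4, 203.7, -21.7]
tcp_rot: [3.141, 0.0, 3.009]
contact_force: [-0.5, -0.5, 0.6]
grip_width: 49.9
```

>>> servo_tool(slide=[[0,0,-0.06],[0,0,-0.2],[0,0,-0.45],[0,0,-0.7],[0,0,-0.7]], rot=[[0,0,0],[0,0,0],[0,0,0],[0,0,0],[0,0,0]], claw=[50,50,50,50,50])

```text
time: 24.9
tool_pos: [504.1, 204.5, 123.3]
tcp_rot: [3.138, 0.009, 3.009]
contact_force: [-0.0, -1.2, -0.3]
grip_width: 50.1
```

Run:
```python
from h import *
c=capture("wrist");w=wcloud(c);t=capture("top")
print(get_obs()["tool_pos"],get_obs()["contact_force"])
q=w.reshape(-1,3);d=q[:,:2]-[525.5,192];a=-0.133;X=d[:,0]*np.cos(a)+d[:,1]*np.sin(a);Y=-d[:,0]*np.sin(a)+d[:,1]*np.cos(a)
for off in (8,-25,-5,22): # along beam, jaws, housing edges
    s=(abs(Y-off)<4)&(q[:,2]<40);print(off,[(b,int(np.median(q[s,2][abs(X[s]-b)<3]))) for b in range(-145,146,10) if (abs(X[s]-b)<3).sum()>3])
a=c["frame"][20:320,:400];b=cv2.resize(t["frame"][150:280,190:450],(400,200));b=np.vstack([b,np.zeros((100,400,3),np.uint8)])
cv2.imwrite("pics/f9.png",np.hstack([a,b])[:,:,::-1])
```

```text
[501.30516547 203.71665553 118.96219806] [ 0.53433444  0.03728093 -0.18540791]
8 [(-145, 4), (-135, 2), (-125, 1), (-115, 5), (-105, 9), (-95, 9), (-85, 9), (-75, 9), (-65, 19), (-55, 19), (-45, 20), (-35, 20), (-25, 20), (-15, 19), (-5, 9), (5, 9), (15, 9), (25, 9), (35, 9), (45, 9), (55, 9), (95, 9), (105, 9), (115, 9), (125, 2), (135, 2)]
-25 [(-145, 4), (-135, 2), (-125, 2), (-115, 2), (-105, 8), (-95, 2), (-85, 2), (-75, 8), (-65, 2), (-55, 2), (-45, 2), (-35, 2), (-25, 2), (-15, 2), (-5, 2), (5, 2), (15, 2), (25, 2), (35, 2), (45, 2), (55, 2), (65, 1), (105, 2), (115, 2), (125, 2), (135, 2)]
-5 [(-145, 5), (-135, 2), (-125, 2), (-115, 7), (-105, 9), (-95, 2), (-85, 1), (-75, 9), (-65, 19), (-55, 19), (-45, 19), (-35, 19), (-25, 19), (-15, 19), (-5, 2), (5, 2), (15, 2), (25, 2), (35, 2), (45, 2), (55, 2), (65, 2), (105, 2), (115, 2), (125, 2), (135, 2)]
22 [(-145, 4), (-135, 2), (-125, 2), (-115, 2), (-105, 8), (-95, 2), (-85, 2), (-75, 3), (-65, 19), (-55, 19), (-45, 19), (-35, 19), (-25, 19), (-15, 19), (-5, 2), (5, 2), (15, 2), (25, 2), (35, 2), (45, 2), (55, 2), (65, 2), (105, 2), (115, 2), (125, 2), (135, 2)]
```

View pics/f9.png

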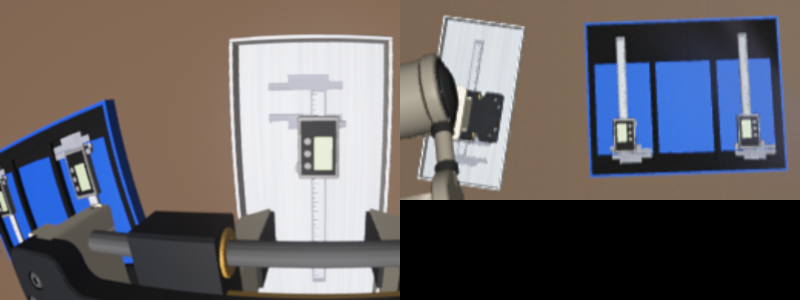

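Run:
```python
import cv2,numpy as np
a=cv2.imread("pics/w6.png")
cv2.imwrite("pics/z10.png",np.hstack([cv2.resize(a[85:215,100:205],None,fx=3.7,fy=3.7,interpolation=2),cv2.resize(a[85:215,410:515],None,fx=3.7,fy=3.7,interpolation=2)]))
```

```text
(no output)
```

View pics/z10.png

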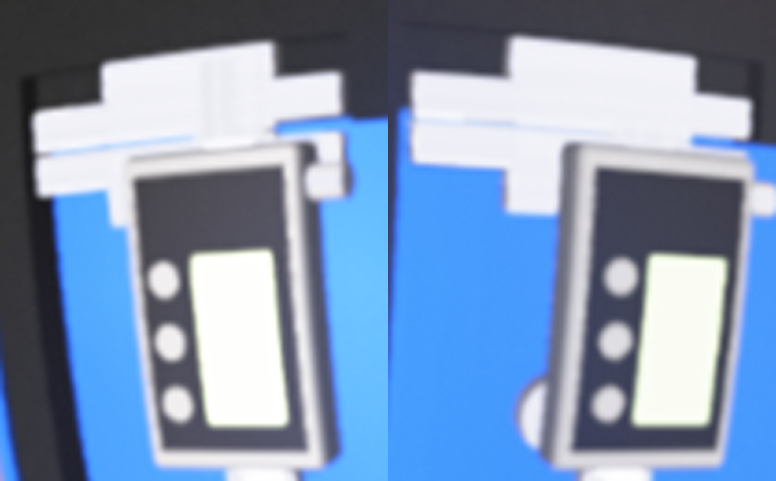

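The good calipers' jaws look shut to about 1 mm; a sliver is still visible at (100,145), probably from backing off before release. There is time to nudge each home from behind the housing, without gripping.

```bash
python3 -c "
from h import *
nav(519,-84,60,np.pi+TY)"
```

```text
t 25.0 pos [501.3 203.7 119. ] rpy [3.1411e+00 1.1000e-03 3.0086e+00] F [ 0.5  0.  -0.2] w 50.0
slide [-0.2781 -1.4143  0.2944] rot [ 0.0001  0.0004 -0.0557]
```

>>> servo_tool(slide=[[-0.04,-0.2,0],[-0.09,-0.45,0],[-0.14,-0.7,0],[-0.19,-0.95,0],[-0.2,-1,0.05]], rot=[[0,0,0],[0,0,0],[0,0,0],[0,0,0],[0,0,0]], claw=[40,30,24,24,24])

```text
time: 25.62
tool_pos: [514.1, -2.4, 107.2]
tcp_rot: [-3.141, -0.001, 3.005]
contact_force: [-0.2, 0.1, -1.2]
grip_width: 24.3
```

>>> servo_tool(slide=[[-0.04,-0.2,0.1],[-0.078,-0.414,0.2],[-0.078,-0.414,0.244],[-0.078,-0.414,0.244]], rot=[[0,0,-0.03],[0,0,-0.0557],[0,0,-0.0557],[0,0,-0.0557]], claw=[24,24,24,24])

```text
time: 26.12
tool_pos: [517.7, -82.7, 58.0]
tcp_rot: [3.14, -0.003, -3.1]
contact_force: [0.2, -0.2, 0.4]
grip_width: 24.3
```

```bash
python3 -c "
from h import *
tops(-140,-50)
tops(-110,-60,14)
nav(519,-84,-17.5,np.pi+TY)"
```

```text
4517 [[437.5, -105.0, 21.9], [467.0, -85.3, 24.0], [497.3, -65.3, 25.9]]
3108 [[398.2, -109.7, 11.7], [416.3, -87.5, 14.8], [445.9, -60.6, 16.9]]
1542 [[500.8, -91.2, 12.4], [530.5, -82.5, 13.9], [563.7, -73.7, 15.3]]
424 [[592.7, -86.9, 12.6], [605.8, -79.5, 14.0], [619.6, -71.9, 15.4]]
t 26.23 pos [518.8 -82.6  59.4] rpy [ 3.1410e+00 -6.0000e-04 -3.0986e+00] F [ 0.1 -0.5 -0.3] w 23.7
slide [-0.0007 -0.0074  0.3844] rot [ 0.0002 -0.0002  0.0003]
```

>>> servo_tool(slide=[[0,-0.002,0.15],[0,-0.002,0.28],[0,-0.002,0.34],[0,-0.002,0.375],[0,-0.002,0.375]], rot=[[0,0,0],[0,0,0],[0,0,0],[0,0,0],[0,0,0]], claw=[24,24,24,24,24])

```text
time: 26.85
tool_pos: [519.3, -84.1, -15.2]
tcp_rot: [-3.142, 0.0, -3.099]
contact_force: [-0.1, 0.1, 0.1]
grip_width: 24.1
```

>>> servo_tool(slide=[[0.02,0,0],[0.04,0,0],[0.06,0,0],[0.07,0,0],[0.07,0,0]], rot=[[0,0,0],[0,0,0],[0,0,0],[0,0,0],[0,0,0]], claw=[24,24,24,24,24])

```text
time: 27.48
tool_pos: [508.4, -85.4, -14.2]
tcp_rot: [-3.14, 0.008, -3.101]
contact_force: [8.1, 2.6, -0.5]
grip_width: 23.5
```

>>> servo_tool(slide=[[-0.06,0,0],[-0.06,0,-0.1],[-0.06,0,-0.25],[-0.06,-0.2,-0.25],[-0.06,-0.4,-0.25]], rot=[[0,0,0],[0,0,0],[0,0,0],[0,0,0],[0,0,0]], claw=[24,24,24,24,24])

```text
time: 28.1
tool_pos: [520.6, -165.1, 35.0]
tcp_rot: [-3.141, 0.0, -3.098]
contact_force: [0.1, -1.0, -0.5]
grip_width: 23.7
```

>>> servo_tool(slide=[[0,-0.25,0],[-0.005,-0.5,0],[-0.008,-0.72,0],[-0.008,-0.72,0],[-0.008,-0.72,0]], rot=[[0,0,0],[0,0,0],[0,0,0],[0,0,0],[0,0,0]], claw=[24,24,24,24,24])

```text
time: 28.72
tool_pos: [527.5, -307.4, 34.0]
tcp_rot: [3.14, -0.001, -3.1]
contact_force: [0.2, 0.3, -0.2]
grip_width: 23.9
```

```bash
python3 -c "
from h import *
tops(-350,-270)
tops(-332,-285,14)
nav(528,-308.8,-15,np.pi+TY)"
```

```text
5623 [[447.1, -330.3, 22.0], [476.1, -310.5, 24.0], [507.1, -290.9, 25.8]]
3463 [[408.0, -331.6, 12.2], [425.4, -310.7, 14.8], [446.3, -285.4, 16.8]]
1503 [[510.3, -316.2, 12.4], [534.1, -307.7, 13.9], [561.2, -299.2, 15.4]]
490 [[586.8, -313.5, 12.7], [598.5, -305.6, 14.0], [611.2, -297.7, 15.3]]
t 28.82 pos [ 527.9 -306.7   34.3] rpy [ 3.1406e+00 -8.0000e-04 -3.0984e+00] F [0.6 0.4 0.8] w 24.2
slide [-0.0004 -0.0105  0.2467] rot [ 0.0003 -0.0003  0.0004]
```

>>> servo_tool(slide=[[0,-0.006,0.08],[0,-0.006,0.16],[0,-0.006,0.21],[0,-0.006,0.245],[0,-0.006,0.245]], rot=[[0,0,0],[0,0,0],[0,0,0],[0,0,0],[0,0,0]], claw=[24,24,24,24,24])

```text
time: 29.45
tool_pos: [527.8, -309.1, -15.2]
tcp_rot: [3.141, -0.001, -3.1]
contact_force: [-1.1, -0.3, -0.2]
grip_width: 24.0
```

>>> servo_tool(slide=[[0.02,0,0],[0.04,0,0],[0.06,0,0],[0.07,0,0],[0.07,0,0]], rot=[[0,0,0],[0,0,0],[0,0,0],[0,0,0],[0,0,0]], claw=[24,24,24,24,24])

```text
time: 30.08
tool_pos: [518.1, -310.5, -12.8]
tcp_rot: [-3.139, 0.009, -3.1]
contact_force: [11.9, 2.9, 0.2]
grip_width: 24.1
```

>>> servo_tool(slide=[[-0.06,0,0],[-0.06,0,-0.1],[-0.06,0,-0.3],[-0.06,0,-0.5],[-0.06,0,-0.5]], rot=[[0,0,0],[0,0,0],[0,0,0],[0,0,0],[0,0,0]], claw=[24,24,24,24,24])

```text
time: 30.7
tool_pos: [527.8, -310.9, 89.2]
tcp_rot: [-3.137, 0.005, -3.099]
contact_force: [-0.0, -0.1, -0.7]
grip_width: 24.0
```

Run:
```python
from h import *
c=capture("wrist")["frame"];t=capture("top")["frame"]
b=np.vstack([cv2.resize(t[150:280,190:450],(400,200)),np.zeros((60,400,3),np.uint8)])
cv2.imwrite("pics/f11.png",np.hstack([cv2.resize(c[40:170,240:440],(400,260)),b])[:,:,::-1])
tops(-400,-50);o=get_obs();print(o["time"],o["tool_pos"],o["contact_force"])
```

```text
3626 [[446.2, -330.7, 21.9], [475.7, -310.8, 24.0], [506.5, -291.2, 26.0]]
1712 [[436.0, -106.3, 21.7], [465.7, -88.4, 24.3], [496.5, -66.3, 26.1]]
30.85 [ 525.40655176 -309.06638078   84.58787651] [-0.65048394  0.63279523 -0.12875588]
```

View pics/f11.png

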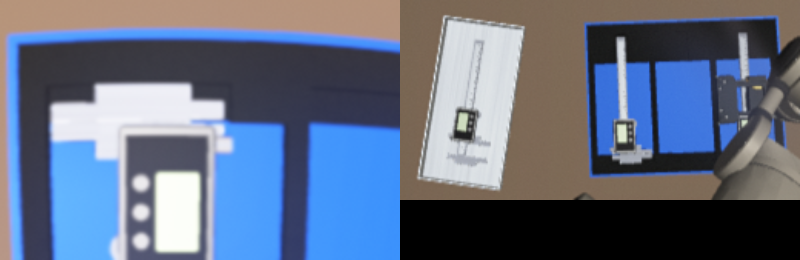

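The right caliper's jaws now touch with no blue between them, the left one is shut, and the sticking one lies in the tray. The arm is clear, so I'm handing in.

```bash
python3 -c "
from plant import close_job
print(close_job())"
```

```text
the job is handed in; nothing more can be done
None
```

The job is handed in at about 31 s of the 54 s allowed; no verdict was reported.

- **Good calipers:** the left and right slides ran all the way and are shut in their recesses. After the first pass a gap of about 1 mm still showed on the right one, and possibly a smaller one on the left. I pushed both home again from behind, at 8 N (left) and 12 N (right), without gripping. A closer look afterwards showed no gap on the right one. I did not zoom in on the left one again.
- **Sticking caliper:** the middle slide stopped dead about 22 mm open under 35 N. I laid it in the repair tray with about 1 N of contact. Depth readings after release show it lying flat, clear of the walls and still open.
- **Disagreement found:** the finger tips sat about 30 mm higher than the reported TCP position. The first grip closed above the housing without touching it. I then took heights from the wrist camera's depth picture, and every later grip closed on the housing at about 39.5 mm.
- **Everything else:** I did not touch anything else on the bench. The largest force I read was about 37 N at the wrist, during the push on the sticking slide.

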